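# Rock the sorting gate so the sample tins feed into the tray

### The job

The two round sample tins on the sorting stand are stuck because its seesaw gate leans to the right, where the chute is shut off by a plate. With the fingertips, push the open tray along the table under the left chute until its low wall is up against the stand's foot, then press down the raised left end of the gate so that it rocks fully over and both tins roll down the left chute into the tray. Grasp and lift nothing, do not touch the tins themselves, and leave the bowls, vials and pen where they are.

Things in the scene. Friction and masses are not known exactly. Their poses are not given: they have to be found in the camera images.
- sorter: Sorting stand of plain metal, fixed. Foot plate 100 x 250 x 8 mm; origin at the centre of its underside, x across, y along it (+y = left, open chute), z up; left edge of the foot at y = 125 mm. Gate pivot 66 mm above the origin, along x, between cheeks 34 mm either side, 75 mm high. The right chute is a stub shut by an upright plate, 118 mm high, at y = -115 mm.
- lip (a point): Middle of the left chute's lower lip, on its floor, 36 mm above the table and 57 mm beyond the foot's left edge. The chute is a fixed trough, 42 mm wide, sides 17 mm high, that falls outward from the gate's left end (50 mm up) to here; clearance under it at the lip is 32 mm.
- gate (a joint): Seesaw gate, a steel trough 220 mm long, 42 mm wide, sides 20 mm high inside, on a central pivot. 0 rad = left end fully up (as found, kept so by the tins' weight); grows as the left end goes down; 0.17 level; 0.34 = left end fully down, at its stop. No spring; 1 to 2 N on a left pad moves it. Past level the tins roll left and help it over; it stays there.
- far_pad (a point): Middle of the top of the rubber pad at the gate's left end, on the side away from the robot. Pad 30 mm (across) x 26 mm, on a flat bar; its middle 58 mm from the gate's centre line, 85 mm left of the pivot; 86 mm above the table as found, 57 mm when rocked over. Trough side 37 mm away, 20 mm higher. Twin pad on the near side.
- tray: Open grey tray, loose, 110 mm (x) by 140 mm (y), about 0.35 kg, walls 4 mm. Its -y wall, facing the stand, is low (22 mm, passes under the chute); the +y wall is 50 mm high, the sides 40 mm. Origin: centre of the underside. Starts 45 to 95 mm short of the foot, turned up to 9 degrees, up to 20 mm sideways. Home: origin at y = 195 mm, x = 0 (25 mm either way will do) of the stand.
- tin_a: Sealed round metal tin lying on its rim in the gate's right end, 40 mm across, 30 mm long, 0.08 kg; origin at its centre. Rolls along the gate. Must not be touched by the fingers.
- tin_b: The same, the tin left of the first.
- bowl_07: Bystander: white porcelain cupping bowl of coffee, 114 mm across, 66 mm high; origin at the centre of its underside.
- bowl_09: Bystander: white porcelain cupping bowl of coffee, 114 mm across, 66 mm high; origin at the centre of its underside.
- vial_0: Bystander: small vial with a black screw cap, 21 mm across, 40 mm high, on the far side of the stand, 90 to 100 mm from its centre line (one beside the pivot, one beside the chute); origin at the centre of its underside.
- vial_2: Bystander: small vial with a black screw cap, 21 mm across, 40 mm high, on the far side of the stand, 90 to 100 mm from its centre line (one beside the pivot, one beside the chute); origin at the centre of its underside.
- pen: Bystander: click pen lying behind the stand, along it, 13 x 132 x 11 mm; origin under its middle.
Things that resemble listed ones, but are neither listed nor needed, are in the scene too. What is shaped like the tray but blue is not meant.

How it is judged:
By the outcome, as a careful person would: the job done as asked, in the order asked, and still so for the second after the job is handed in, with the robot touching nothing.
It also fails if it takes over 48 s, if anything falls off the work surface, if the arm or the gripper's body presses on something with over 40 N, if the wrist force passes 120 N, or if a joint passes its speed limit or range.

### The arm

A 6-joint arm with a two-finger parallel gripper is mounted at the origin on the work surface; the furniture and walls round the work are solid. World frame = base frame: x ahead of the robot, y to its left, z up, the work surface at z = 0. Lengths are in m, angles in rad, forces in N, time in s.
With the tool pointing down it reaches from about 0.4 to 0.825 m from the base axis. Payload 7 kg.
Tool frame: the origin (TCP) lies on the centre line of the jaws, within the pads' length; the fingertips stand tip_reach ahead of it and the grasp point (between the pads) is the TCP (tip_reach is the distance from the TCP to the fingertips, in m); z points along the fingers, y is the line along which they close (so a half turn about z gives the same grasp; the last joint's range is limited). The gripper opens to 88 mm and grips with 3 to 60 N. Pads are 19 mm wide; open, the fingers measure 130 mm over their backs; the gripper's body (78 mm by 193 mm) begins 47 mm behind the grasp point.
Start: joints at [-1.029, 0.359, 0.012, 0, -1.224, -0.288], TCP at [0.169, -0.653, 0.246] pointing down, gripper open.
Joint ranges: [-3.07, 3.07], [-1.43, 2.12], [-1.02, 1.25], [-3.03, 1.67], [-3.05, -0], [-3.03, 3.03]. Speed limits (rad/s): [2.39, 2.39, 3.01, 3.14, 3.14, 3.14].

### API

Orientations are given as [roll, pitch, yaw] about the fixed x, y, z axes, in that order (R = Rz(yaw) Ry(pitch) Rx(roll)).
In Python, from station import get_state, grab_frame, calibration, job_done, find_in, mark_of, tip_reach gives the robot as it stands.
- The arm moves only by the shell command python3 -m handwheel 'ROWS' [OPENING] [FORCE]. ROWS is JSON, a list of rows, each an object with "delta_pos": the shift along the world's x, y, z in units of 30 mm (1.0 is 30 mm), a list of three; "dr": the turn, a rotation vector about the world's x, y, z in degrees, a list of three. In form: [{"delta_pos": [tx, ty, tz], "dr": [rx, ry, rz]}, ...]. A call has 1 to 10 rows; each row shifts and turns the commanded pose from where the row before left it; what a row does not reach is not made up. A row lasts 1/10 s, in which the tool goes at most 50 mm and 8.59 degrees, less where a joint would pass 70% of its speed; a pose out of reach is approached as far as the arm can. A call is refused whole if a number of a shift passes 1 or a number of a turn 8.59, either way. A call with a gripper value outside its range is refused whole. OPENING is the closure, from -1 (fully open) to 1 (shut), set as the call begins (- or left out, the last holds). The fingers move at their own pace and stop on an object; FORCE is the grip in N (left out, the last holds). Time passes only in rows, so rows that do not move let the fingers close. It gives the time, the measured TCP pose, the force, the opening and the grip force at its end, in the units of the state.
- get_state(): the state, without advancing time (a new reading comes with each control period).
- grab_frame(name): name is "scene" or "top" or "wrist"; returns the picture (400x640x3 uint8, red, green, blue); there is no depth.
- calibration(name): a dict with "fx", "fy", "cx", "cy" (pixels), "extrinsics" (4x4, takes a point from world to camera coordinates). Camera axes: x right, y down, z forward; pixel columns grow to the right and rows downward; lengths in m; the calibration is good to about 2 mm. A picture is of the moment at which its call begins: read the wrist's pose just before it. calibration takes no time and is no camera call; for the wrist camera it gives the pose at the moment of the call.
- job_done(): hands the job in; it is judged then, once.
Trained networks look in the newest picture that a camera, given by its name, has taken for a name from the list of things; names that differ only in an ending like _2 or _b are one class to them, and where a whole thing is asked for, a point or a joint stands for the part that bears it (a point fixed in the world has none). Each returns a list of dicts, best first, with "conf" (0 to 1); they miss things now and then, are a little off and sometimes report something else, mostly with a low value. They report only what shows in the picture. A call takes as long as a camera call. They do not tell look-alikes from the thing itself.
- find_in(camera, query): "location" ([column, row] in pixels, amid what is visible of it).
- mark_of(camera, query): "location" ([column, row] in pixels: a listed point, or the origin of a listed thing).
The state is a dict: "t": time; "q": joint angles; "qd": joint speeds; "joint_efforts": joint torques, N m; "eef_pos": TCP position; "ee_rot": TCP orientation; "force": force on the tool from outside, world axes, zero at the start; "moment": the same for the moment, N m; "width": finger opening in m; "gripper_force": force on a finger pad.
Only numpy, scipy, OpenCV 4.12 (cv2) and the standard library are available. Lean on these libraries where they do the work, as an engineer would, in place of code of your own. Each camera call takes 0.05 s, during which the arm holds its last target. There are 200 camera calls.

## Working session

There is one attempt and no reset: what is moved stays moved. The work goes in short steps, Python scripts to look and compute and a shell command to move; the robot and the scene stay as the last step left them, time stands still between calls to the robot, and variables do not carry over. Pictures are saved under pics/ and viewed, at most 12 in all, crops included, and the job is handed in when it is done.

```bash
mkdir -p pics; cat > h.py <<'E'
import numpy as np, cv2
from station import *
def snap(cam,name=None):
    f=grab_frame(cam)
    if name: cv2.imwrite(f'pics/{name}.png',cv2.cvtColor(f,cv2.COLOR_RGB2BGR))
    return f
def ray(cam,px,c=None):
    c=c or calibration(cam); E=np.array(c['extrinsics']); R,t=E[:3,:3],E[:3,3]
    d=R.T@np.array([(px[0]-c['cx'])/c['fx'],(px[1]-c['cy'])/c['fy'],1]); return -R.T@t,d/np.linalg.norm(d)
def atz(cam,px,z,c=None):
    o,d=ray(cam,px,c); return o+d*(z-o[2])/d[2]
def tri(rs):
    A=np.zeros((3,3));b=np.zeros(3)
    for o,d in rs:
        P=np.eye(3)-np.outer(d,d);A+=P;b+=P@o
    p=np.linalg.solve(A,b);return p,[float(np.linalg.norm(np.cross(p-o,d))) for o,d in rs]
def proj(cam,p):
    c=calibration(cam);q=np.array(c['extrinsics'])@np.append(p,1);return [c['fx']*q[0]/q[2]+c['cx'],c['fy']*q[1]/q[2]+c['cy']]
E
python3 - <<'E'
from h import *
np.set_printoptions(precision=3,suppress=True)
s=get_state();print(s['t'],s['eef_pos'],s['ee_rot'],tip_reach() if callable(tip_reach) else tip_reach,s['width'])
for c in('scene','top'):
    snap(c,c+'0')
    o,d=ray(c,(320,200));print(c,o,d)
    for n in('sorter','lip','far_pad','tray','tin_a','bowl_07','vial_0','pen'):
        print(n,[(np.round(r['location']).tolist(),round(r['conf'],2)) for r in mark_of(c,n)])
E
```

```text
0.0 [ 0.169 -0.653  0.245] [ 3.14  -0.    -2.888] 0.019 0.08767855530410743
scene [-0.341  1.101  0.791] [ 0.584 -0.636 -0.505]
sorter [([364.0, 206.0], 0.6)]
lip [([340.0, 213.0], 0.72)]
far_pad [([349.0, 188.0], 0.84)]
tray [([320.0, 228.0], 0.81), ([214.0, 291.0], 0.61), ([276.0, 266.0], 0.18)]
tin_a [([381.0, 182.0], 0.51), ([387.0, 180.0], 0.41)]
bowl_07 [([275.0, 266.0], 0.94), ([249.0, 251.0], 0.82)]
vial_0 [([252.0, 253.0], 0.61), ([331.0, 207.0], 0.51), ([345.0, 196.0], 0.44)]
pen []
top [0.335 0.253 1.301] [ 0.105  0.038 -0.994]
sorter [([425.0, 226.0], 0.74)]
lip [([364.0, 216.0], 0.96)]
far_pad [([401.0, 199.0], 0.88)]
tray [([186.0, 210.0], 0.74), ([333.0, 215.0], 0.73)]
tin_a [([451.0, 226.0], 0.44), ([466.0, 223.0], 0.42)]
bowl_07 [([245.0, 224.0], 0.97), ([249.0, 188.0], 0.93)]
vial_0 [([414.0, 189.0], 0.58), ([376.0, 189.0], 0.51)]
pen [([453.0, 188.0], 0.59)]
```

```bash
python3 - <<'E'
import cv2
a=cv2.imread('pics/top0.png')[110:330,150:550]; cv2.imwrite('pics/top0c.png',cv2.resize(a,None,fx=2,fy=2,interpolation=cv2.INTER_CUBIC))
a=cv2.imread('pics/scene0.png')[140:340,170:430]; cv2.imwrite('pics/scene0c.png',cv2.resize(a,None,fx=3,fy=3,interpolation=cv2.INTER_CUBIC))
E
python3 - <<'E'
from h import *
np.set_printoptions(precision=3,suppress=True)
T=lambda a,b:tri([ray('scene',a),ray('top',b)])
for n,a,b in(('lip',(340,213),(364,216)),('pad',(349,188),(401,199)),('sorter',(364,206),(425,226)),('tray',(320,228),(333,215)),('blue?',(214,291),(186,210)),('tin',(381,182),(451,226)),('tin2',(387,180),(466,223))): print(n,*T(a,b))
for n,p,z in(('tray',(333,215),0),('tray2',(186,210),0),('sorter',(425,226),0),('lip',(364,216),.036),('pad',(401,199),.086),('b',(245,224),0),('b',(249,188),0),('v',(414,189),0),('v',(376,189),0),('pen',(453,188),0)):print(n,atz('top',p,z))
E
```

```text
lip [0.418 0.167 0.032] [0.0061862045689638915, 0.006186204568963906]
pad [0.463 0.065 0.085] [0.007975146024326966, 0.007975146024327017]
sorter [ 0.408 -0.008 -0.008] [0.012712375827461497, 0.012712375827461549]
tray [0.427 0.262 0.005] [0.0004444351905956598, 0.00044443519059562107]
blue? [ 0.438  0.716 -0.006] [0.00065733518422855, 0.0006573351842286746]
tin [ 0.393 -0.07   0.087] [0.001289484491133847, 0.0012894844911338743]
tin2 [ 0.4   -0.117  0.077] [0.005406785357384349, 0.0054067853573844]
tray [0.427 0.262 0.   ]
tray2 [0.437 0.713 0.   ]
sorter [ 0.398 -0.015  0.   ]
lip [0.423 0.171 0.036]
pad [0.469 0.07  0.086]
b [0.396 0.53  0.   ]
b [0.507 0.521 0.   ]
v [ 0.509  0.017 -0.   ]
v [0.508 0.132 0.   ]
pen [ 0.514 -0.1    0.   ]
```

View pics/top0c.png

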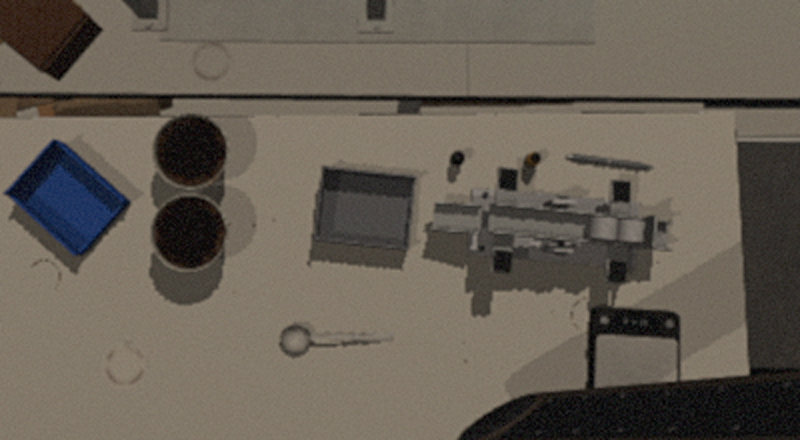

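View pics/scene0c.png

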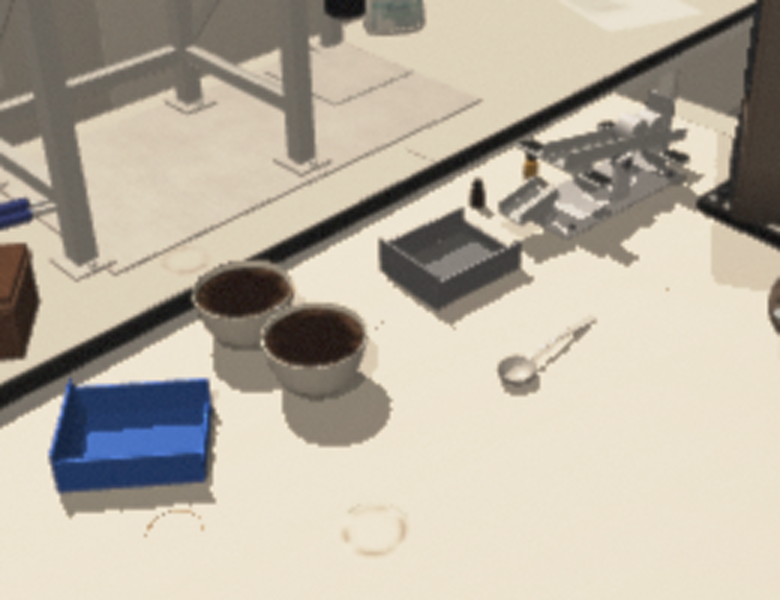

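Top crop: the grey tray is at full-image px (332,214). The other tray-like thing is the blue one at (186,210), which is excluded by its colour. The stand spans px (365–485, 200–245), far pad at (404,200), and the bowls are at (245,224) and (247,185). Scene crop: the tray's low wall faces the stand. I choose the grey tray and move there, avoiding the base.

```bash
python3 -m handwheel '[{"delta_pos":[1,0.9,0.2],"dr":[0,0,0]},{"delta_pos":[1,0.9,0.2],"dr":[0,0,0]},{"delta_pos":[1,0.9,0.2],"dr":[0,0,0]},{"delta_pos":[1,0.9,0.2],"dr":[0,0,0]},{"delta_pos":[1,0.9,0],"dr":[0,0,0]},{"delta_pos":[1,0.9,0],"dr":[0,0,0]},{"delta_pos":[1,0.9,0],"dr":[0,0,0]},{"delta_pos":[1,1,0],"dr":[0,0,0]},{"delta_pos":[1,1,0],"dr":[0,0,0]},{"delta_pos":[0,1,0],"dr":[0,0,3]}]' 0.3
python3 -m handwheel '[{"delta_pos":[0,1,0],"dr":[0,0,3]},{"delta_pos":[0,1,0],"dr":[0,0,3]},{"delta_pos":[0,1,0],"dr":[0,0,3]},{"delta_pos":[0,1,0],"dr":[0,0,3]},{"delta_pos":[0,1,0],"dr":[0,0,3]},{"delta_pos":[0,1,0],"dr":[0,0,3]},{"delta_pos":[0,1,0],"dr":[0,0,3]},{"delta_pos":[0,1,0],"dr":[0,0,3]},{"delta_pos":[0,1,0],"dr":[0,0,3]},{"delta_pos":[0,1,0],"dr":[0,0,3]}]'
python3 - <<'E'
from h import *
print(atz('top',(300,162),0),atz('top',(300,162),.1))
E
```

```text
t: 1.9
eef_pos: [0.4423, -0.3729, 0.269]
ee_rot: [-3.141, -0.0, -2.833]
force: [0.0, 0.1, -0.6]
width: 0.0305
gripper_force: 0.0
t: 2.9
eef_pos: [0.4393, -0.0732, 0.2699]
ee_rot: [-3.141, 0.001, -2.31]
force: [0.0, -0.1, -0.1]
width: 0.0307
gripper_force: 0.0
[0.58954749 0.36578987 0.        ] [0.57001674 0.35712295 0.1       ]
```

```bash
python3 -m handwheel '[{"delta_pos":[0,1,0],"dr":[0,0,4]},{"delta_pos":[0,1,0],"dr":[0,0,4]},{"delta_pos":[0,1,0],"dr":[0,0,4]},{"delta_pos":[0,1,0],"dr":[0,0,4]},{"delta_pos":[0,1,0],"dr":[0,0,4]},{"delta_pos":[0,1,0],"dr":[0,0,4]},{"delta_pos":[0,1,0],"dr":[0,0,4]},{"delta_pos":[0,1,0],"dr":[0,0,4]},{"delta_pos":[0,1,0],"dr":[0,0,3]},{"delta_pos":[0,1,0],"dr":[0,0,2]}]'
python3 - <<'E'
from h import *
np.set_printoptions(precision=3,suppress=True)
s=get_state();print(s['eef_pos'],s['ee_rot'])
c=calibration('wrist');snap('wrist','w1');o,d=ray('wrist',(320,200),c);print(o,d)
for n in('tray','lip','far_pad','sorter','vial_0'):
    for r in mark_of('wrist',n): print(n,np.round(r['location']),round(r['conf'],2),atz('wrist',r['location'],{'lip':.036,'far_pad':.086}.get(n,0),c))
np.save('c1.npy',c,allow_pickle=True)
E
```

```text
t: 3.9
eef_pos: [0.4393, 0.2269, 0.2698]
ee_rot: [-3.141, 0.0, -1.664]
force: [0.0, -0.1, 1.0]
width: 0.0304
gripper_force: 0.0
[0.439 0.227 0.27 ] [-3.141  0.    -1.664]
[0.434 0.154 0.409] [ 0.014  0.277 -0.961]
tray [325. 192.] 0.76 [0.432 0.262 0.   ]
lip [330. 118.] 0.7 [0.418 0.164 0.036]
far_pad [268.   6.] 0.62 [0.469 0.059 0.086]
vial_0 [256.  92.] 0.75 [0.506 0.126 0.   ]
vial_0 [270.  10.] 0.22 [0.477 0.038 0.   ]
```

View pics/w1.png

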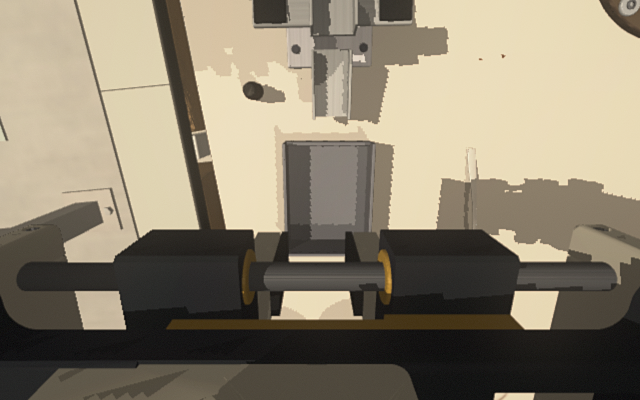

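```bash
python3 - <<'E'
from h import *
np.set_printoptions(precision=4,suppress=True)
c=np.load('c1.npy',allow_pickle=True).item()
im=cv2.imread('pics/w1.png');cv2.imwrite('pics/w1c.png',cv2.resize(im[0:265,220:420],None,fx=2.9,fy=2.25,interpolation=cv2.INTER_CUBIC))
for p,z in(((288,68),.008),((368,66),.008),((286,142),.022),((374,142),.022),((288,255),.05),((372,255),.05),((314,117),.036),((350,122),.036)):print(p,atz('wrist',p,z,c))
# stand yaw & origin from pads in top image
P=np.array([[508,180],[503,262],[621,191],[617,271]])/2+[150,110]
q=[atz('top',p,z)for p,z in zip(P,(.086,.086,.057,.057))]
print(np.array(q)); v=(q[0]+q[1]-q[2]-q[3])/2;u=(q[0]+q[2]-q[1]-q[3])/2;print('origin',np.mean(q,0)[:2],'yaw',-np.arctan2(v[0],v[1]),np.arctan2(u[1],u[0]),np.linalg.norm(v[:2]),np.linalg.norm(u[:2]))
E
```

```text
(288, 68) [0.4628 0.1031 0.008 ]
(368, 66) [0.3677 0.1098 0.008 ]
(286, 142) [0.4742 0.1883 0.022 ]
(374, 142) [0.3669 0.1984 0.022 ]
(288, 255) [0.4856 0.3256 0.05  ]
(372, 255) [0.3804 0.3355 0.05  ]
(314, 117) [0.4371 0.1617 0.036 ]
(350, 122) [0.3961 0.1712 0.036 ]
[[ 0.4662  0.0613  0.086 ]
 [ 0.3507  0.069   0.086 ]
 [ 0.4552 -0.1051  0.057 ]
 [ 0.3406 -0.0971  0.057 ]]
origin [ 0.4032 -0.018 ] yaw -0.06321282374200593 -0.06828759502379028 0.16656838649770284 0.11534771936647532
```

View pics/w1c.png

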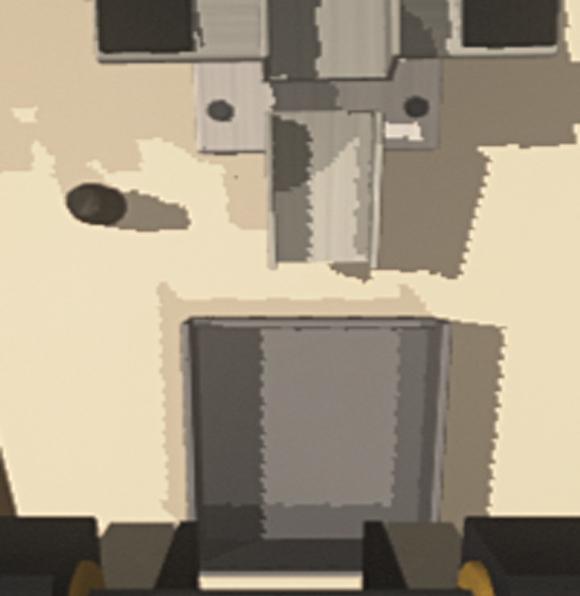

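Tray and stand positions agree with the given sizes (pads ±58 mm, tray length about 140 mm, gap about 86 mm). Moving behind the tall wall and descending.

```bash
python3 -m handwheel '[{"delta_pos":[0,1,0],"dr":[0,0,0.5]},{"delta_pos":[0,1,0],"dr":[0,0,0.5]},{"delta_pos":[0,1,0],"dr":[0,0,0.5]},{"delta_pos":[0,1,-0.5],"dr":[0,0,0]},{"delta_pos":[-0.1,0.95,-1],"dr":[0,0,0]},{"delta_pos":[0,0,-1],"dr":[0,0,0]},{"delta_pos":[0,0,-1],"dr":[0,0,0]},{"delta_pos":[0,0,-1],"dr":[0,0,0]},{"delta_pos":[0,0,-1],"dr":[0,0,0]},{"delta_pos":[0,0,-0.5],"dr":[0,0,0]}]'
python3 -m handwheel '[{"delta_pos":[0,0,-0.8],"dr":[0,0,0]},{"delta_pos":[0,0,-0.7],"dr":[0,0,0]},{"delta_pos":[0,0,-0.3],"dr":[0,0,0]}]'
```

```text
t: 5.2
eef_pos: [0.436, 0.372, 0.0872]
ee_rot: [3.14, -0.003, -1.642]
force: [0.2, 0.0, 0.6]
width: 0.0305
gripper_force: 0.0
t: 5.5
eef_pos: [0.4363, 0.3723, 0.034]
ee_rot: [3.14, -0.002, -1.642]
force: [0.2, -0.4, -0.2]
width: 0.0306
gripper_force: 0.0
```

```bash
python3 -m handwheel '[{"delta_pos":[-0.02,-0.33,0],"dr":[0,0,0]},{"delta_pos":[-0.02,-0.33,0],"dr":[0,0,0]},{"delta_pos":[-0.02,-0.33,0],"dr":[0,0,0]},{"delta_pos":[-0.02,-0.33,0],"dr":[0,0,0]},{"delta_pos":[-0.02,-0.33,0],"dr":[0,0,0]},{"delta_pos":[-0.02,-0.33,0],"dr":[0,0,0]},{"delta_pos":[-0.02,-0.33,0],"dr":[0,0,0]},{"delta_pos":[-0.02,-0.33,0],"dr":[0,0,0]},{"delta_pos":[-0.02,-0.3,0],"dr":[0,0,0]},{"delta_pos":[0,0,0],"dr":[0,0,0]}]'
python3 - <<'E'
from h import *
np.set_printoptions(precision=4,suppress=True)
c=calibration('wrist');snap('wrist','w2');im=cv2.imread('pics/w2.png');cv2.imwrite('pics/w2c.png',cv2.resize(im[0:300,170:470],None,fx=2,fy=2))
for n in('tray','lip'):
    for r in mark_of('wrist',n): print(n,r['location'],r['conf'],atz('wrist',r['location'],.036 if n=='lip' else 0,c))
np.save('c2.npy',c,allow_pickle=True)
print(get_state()['force'])
E
```

```text
t: 6.5
eef_pos: [0.4311, 0.285, 0.036]
ee_rot: [-3.141, 0.0, -1.64]
force: [0.3, 1.0, 1.1]
width: 0.0307
gripper_force: 0.4
tray [313.1, 93.4] 0.78 [0.4285 0.2036 0.    ]
[-0.5363 -0.3413  0.3546]
```

View pics/w2c.png

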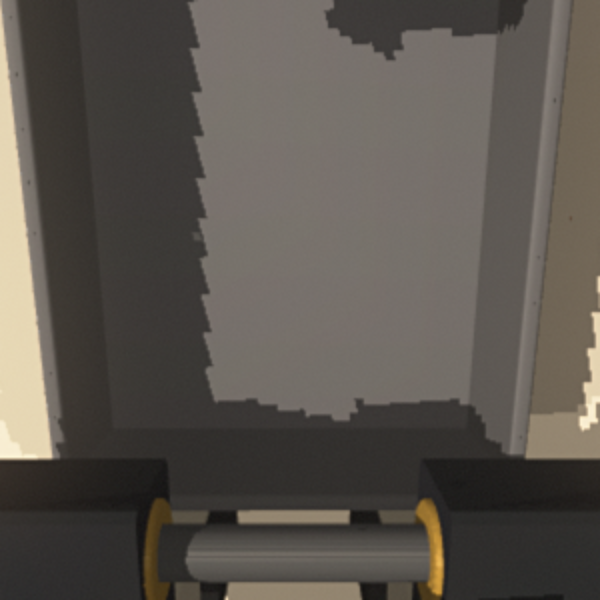

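The fingertips are pushing the tall wall squarely; the tray origin is near y=0.20, about 27 mm to go.

```bash
python3 -m handwheel '[{"delta_pos":[-0.01,-0.2,0],"dr":[0,0,0]},{"delta_pos":[-0.01,-0.2,0],"dr":[0,0,0]},{"delta_pos":[-0.01,-0.2,0],"dr":[0,0,0]},{"delta_pos":[-0.01,-0.1,0],"dr":[0,0,0]},{"delta_pos":[-0.01,-0.1,0],"dr":[0,0,0]},{"delta_pos":[0,0,0],"dr":[0,0,0]}]'
python3 -m handwheel '[{"delta_pos":[0,-0.05,0],"dr":[0,0,0]},{"delta_pos":[0,-0.05,0],"dr":[0,0,0]},{"delta_pos":[0,0,0],"dr":[0,0,0]}]'
```

```text
t: 7.25
eef_pos: [0.4293, 0.2611, 0.0355]
ee_rot: [3.141, -0.001, -1.64]
force: [-0.8, -0.7, -0.2]
width: 0.0305
gripper_force: 0.0
t: 7.55
eef_pos: [0.4295, 0.2588, 0.0355]
ee_rot: [3.142, -0.0, -1.64]
force: [0.3, 0.6, -0.7]
width: 0.0309
gripper_force: 0.3
```

```bash
for i in 1; do python3 -m handwheel '[{"delta_pos":[0,-0.06,0],"dr":[0,0,0]},{"delta_pos":[0,-0.06,0],"dr":[0,0,0]},{"delta_pos":[0,0,0],"dr":[0,0,0]}]'; done
python3 -m handwheel '[{"delta_pos":[0,-0.06,0],"dr":[0,0,0]},{"delta_pos":[0,-0.06,0],"dr":[0,0,0]},{"delta_pos":[0,0,0],"dr":[0,0,0]}]'
```

```text
t: 7.85
eef_pos: [0.4305, 0.2566, 0.0361]
ee_rot: [-3.14, 0.003, -1.64]
force: [1.0, 5.1, -0.6]
width: 0.0307
gripper_force: 2.5
t: 8.15
eef_pos: [0.4314, 0.2564, 0.037]
ee_rot: [-3.138, 0.008, -1.64]
force: [-5.6, 17.6, 2.2]
width: 0.0307
gripper_force: 8.2
```

Force rose to 17 N: the wall is against the foot. Backing off, rising, and shutting the fingers.

```bash
python3 -m handwheel '[{"delta_pos":[0,0.2,0],"dr":[0,0,0]},{"delta_pos":[0,0.6,0],"dr":[0,0,0]},{"delta_pos":[0,0.6,0],"dr":[0,0,0]},{"delta_pos":[0,0,1],"dr":[0,0,0]},{"delta_pos":[0,0,1],"dr":[0,0,0]},{"delta_pos":[0,0,1],"dr":[0,0,0]},{"delta_pos":[0,0,1],"dr":[0,0,0]},{"delta_pos":[0,0,1],"dr":[0,0,0]},{"delta_pos":[0,0,1],"dr":[0,0,0]},{"delta_pos":[0,-0.5,0.5],"dr":[0,0,0]}]'
python3 -m handwheel '[{"delta_pos":[0,-1,0.5],"dr":[0,0,0]},{"delta_pos":[0,-1,0],"dr":[0,0,0]},{"delta_pos":[0,-1,0],"dr":[0,0,0]},{"delta_pos":[0,-0.5,0],"dr":[0,0,0]},{"delta_pos":[0,0,0],"dr":[0,0,0]}]' 1 10
python3 - <<'E'
from h import *
np.set_printoptions(precision=4,suppress=True)
s=get_state();print(s['eef_pos'],s['ee_rot'],s['q'],s['width'])
c=calibration('wrist');snap('wrist','w3');im=cv2.imread('pics/w3.png');cv2.imwrite('pics/w3c.png',im[:,100:560])
for n,z in(('tray',0),('lip',.036),('far_pad',.086),('vial_0',0)):
    for r in mark_of('wrist',n): print(n,r['location'],r['conf'],atz('wrist',r['location'],z,c))
np.save('c3.npy',c,allow_pickle=True)
E
```

```text
t: 9.15
eef_pos: [0.4304, 0.281, 0.2332]
ee_rot: [-3.139, 0.002, -1.638]
force: [-0.2, -0.5, 0.5]
width: 0.0305
gripper_force: 0.0
t: 9.65
eef_pos: [0.4295, 0.1728, 0.2457]
ee_rot: [3.141, -0.0, -1.641]
force: [0.2, 0.3, -0.1]
width: 0.0009
gripper_force: 0.0
[0.4295 0.1728 0.2457] [ 3.1414 -0.0003 -1.6412] [ 0.8099  0.002  -0.4338  0.0001 -1.1354 -0.8804] 0.0009331099675440493
tray [319.8, 173.8] 0.58 [0.4265 0.1768 0.    ]
lip [327.5, 167.4] 0.7 [0.4173 0.1629 0.036 ]
far_pad [265.2, 68.4] 0.97 [0.4683 0.0611 0.086 ]
vial_0 [237.1, 32.9] 0.8 [0.5075 0.0111 0.    ]
vial_0 [250.0, 136.6] 0.74 [0.5077 0.125  0.    ]
vial_0 [325.8, 165.1] 0.37 [0.4183 0.1664 0.    ]
```

View pics/w3c.png

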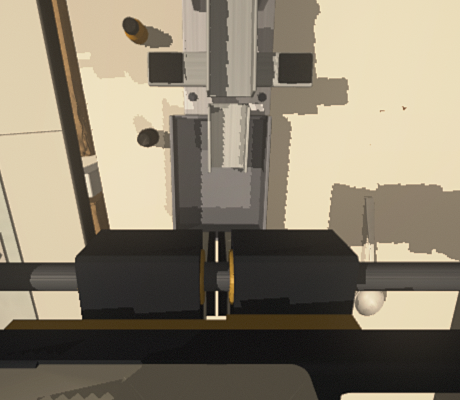

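Wrist view: the tray (full px 273–368, 115–230) sits under the chute against the foot. The far pad is at px (265,68), and the vials at (233,28) and (248,136) are untouched. Checking the tray fit, the pad height and the clearance to the back rail.

```bash
python3 - <<'E'
from h import *
np.set_printoptions(precision=4,suppress=True)
c=np.load('c3.npy',allow_pickle=True).item();c1=np.load('c1.npy',allow_pickle=True).item()
R=np.array([[.998,-.066],[.066,.998]]) # world->stand
for p,z in(((273,115),.022),((368,115),.022)):
    w=atz('wrist',p,z,c);print(w,R@(w[:2]-[.4035,-.018]))
print('pad',tri([ray('wrist',(265,68.5),c),ray('top',(403,199.5))]))
print('rail',atz('wrist',(168,68),0,c),atz('wrist',(168,68),.1,c))
im=cv2.imread('pics/w3.png')[80:180,240:400];cv2.imwrite('pics/w3d.png',cv2.resize(im,None,fx=5,fy=5,interpolation=cv2.INTER_CUBIC))
E
```

```text
[0.4743 0.1018 0.022 ] [0.0627 0.1242]
[0.368  0.1093 0.022 ] [-0.0439  0.1247]
pad (array([0.471 , 0.0592, 0.0621]), [0.0014094338715891597, 0.0014094338715891727])
rail [0.5914 0.0416 0.    ] [0.5484 0.0568 0.1   ]
```

View pics/w3d.png

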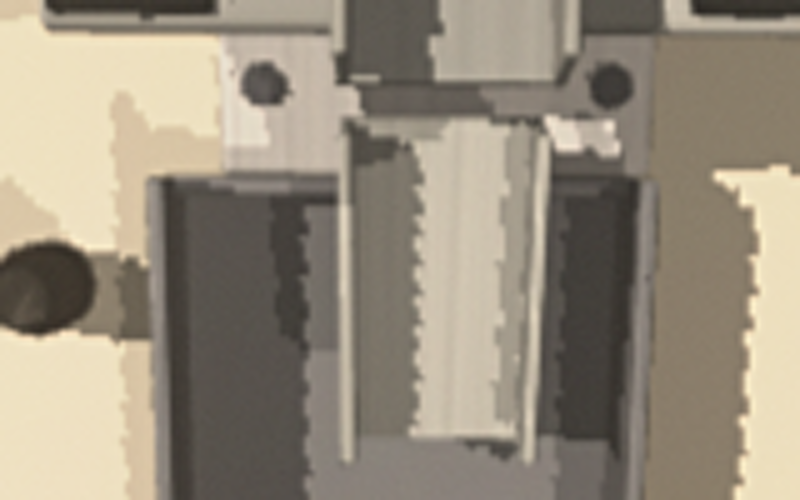

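The low wall is flush on the foot (y'=124.5 mm against 125) and 9 mm off centre, within the limit. Moving over the far pad and down to about 14 mm above it.

```bash
python3 -m handwheel '[{"delta_pos":[0.35,-1,0],"dr":[0,0,0]},{"delta_pos":[0.35,-1,0],"dr":[0,0,0]},{"delta_pos":[0.35,-1,0],"dr":[0,0,0]},{"delta_pos":[0.3,-0.7,0],"dr":[0,0,0]},{"delta_pos":[0,0,-1],"dr":[0,0,0]},{"delta_pos":[0,0,-1],"dr":[0,0,0]},{"delta_pos":[0,0,-1],"dr":[0,0,0]},{"delta_pos":[0,0,-0.8],"dr":[0,0,0]},{"delta_pos":[0,0,-0.4],"dr":[0,0,0]},{"delta_pos":[0,0,0],"dr":[0,0,0]}]'
python3 - <<'E'
from h import *
a=snap('scene','s4')[150:230,320:420];b=snap('top','t4')[170:270,350:500]
w=snap('wrist','w4')
A=cv2.resize(a,(500,400),interpolation=cv2.INTER_CUBIC);B=cv2.resize(w[40:320,100:520],(300,200))
B2=cv2.resize(b,(300,200),interpolation=cv2.INTER_CUBIC)
cv2.imwrite('pics/m4.png',cv2.cvtColor(np.hstack([A,np.vstack([B,B2])]),cv2.COLOR_RGB2BGR))
E
```

```text
t: 10.9
eef_pos: [0.4691, 0.0628, 0.1176]
ee_rot: [3.138, -0.002, -1.639]
force: [-0.6, 0.4, 0.2]
width: 0.0003
gripper_force: 0.0
```

View pics/m4.png

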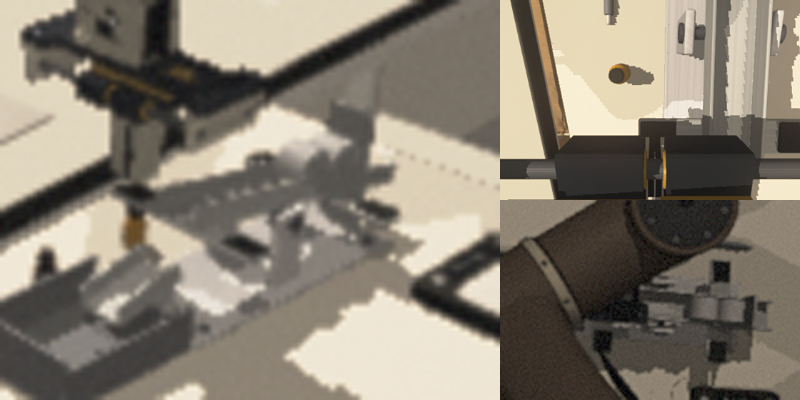

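The fingertips stand over the far pad, clear of the trough. Pressing down.

```bash
python3 -m handwheel '[{"delta_pos":[0,0,-0.2],"dr":[0,0,0]},{"delta_pos":[0,0,-0.2],"dr":[0,0,0]},{"delta_pos":[0,0,-0.2],"dr":[0,0,0]},{"delta_pos":[0,0,-0.15],"dr":[0,0,0]},{"delta_pos":[0,0,-0.15],"dr":[0,0,0]}]'
python3 -m handwheel '[{"delta_pos":[0,0,-0.15],"dr":[0,0,0]},{"delta_pos":[0,0,-0.15],"dr":[0,0,0]},{"delta_pos":[0,0,-0.1],"dr":[0,0,0]},{"delta_pos":[0,0,-0.1],"dr":[0,0,0]},{"delta_pos":[0,0,0],"dr":[0,0,0]}]'
```

```text
t: 11.55
eef_pos: [0.4703, 0.0629, 0.0923]
ee_rot: [-3.141, 0.0, -1.64]
force: [1.5, 1.2, 2.0]
width: 0.0007
gripper_force: 0.8
t: 12.05
eef_pos: [0.4703, 0.0626, 0.0778]
ee_rot: [-3.141, -0.0, -1.64]
force: [-0.1, -0.0, 6.6]
width: 0.0003
gripper_force: 3.2
```

```bash
python3 -m handwheel '[{"delta_pos":[0,0,-0.05],"dr":[0,0,0]},{"delta_pos":[0,0,-0.05],"dr":[0,0,0]},{"delta_pos":[0,0,0],"dr":[0,0,0]},{"delta_pos":[0,0,0],"dr":[0,0,0]},{"delta_pos":[0,0,0],"dr":[0,0,0]},{"delta_pos":[0,0,0],"dr":[0,0,0]},{"delta_pos":[0,0,0],"dr":[0,0,0]}]'
python3 - <<'E'
from h import *
snap('scene','s5')
print([(np.round(r['location']),r['conf']) for r in mark_of('scene','tin_a')])
E
```

```text
t: 12.75
eef_pos: [0.4704, 0.0626, 0.077]
ee_rot: [-3.14, -0.0, -1.639]
force: [-11.0, 0.9, 33.6]
width: 0.0007
gripper_force: 16.8
[(array([329., 218.]), 0.62), (array([338., 215.]), 0.59), (array([276., 267.]), 0.26)]
```

Firmly on the stop, and the tins are now near the tray. Rising straight up to look.

```bash
python3 -m handwheel '[{"delta_pos":[0,0,0.2],"dr":[0,0,0]},{"delta_pos":[0,0,0.5],"dr":[0,0,0]},{"delta_pos":[0,0,1],"dr":[0,0,0]},{"delta_pos":[0,0,1],"dr":[0,0,0]},{"delta_pos":[0,0,1],"dr":[0,0,0]},{"delta_pos":[0,0,1],"dr":[0,0,0]},{"delta_pos":[0,0.5,1],"dr":[0,0,0]},{"delta_pos":[0,1,0],"dr":[0,0,0]},{"delta_pos":[0,1,0],"dr":[0,0,0]},{"delta_pos":[0,1,0],"dr":[0,0,0]}]'
python3 - <<'E'
from h import *
c=calibration('wrist');w=snap('wrist','w6');a=snap('scene','s6')[150:270,290:430]
for n,z in(('tin_a',.024),('tray',0),('far_pad',.057),('vial_0',0)):
    for r in mark_of('wrist',n): print(n,np.round(r['location']),round(r['conf'],2),atz('wrist',r['location'],z,c))
cv2.imwrite('pics/m6.png',cv2.cvtColor(np.hstack([cv2.resize(a,(420,360),interpolation=cv2.INTER_CUBIC),cv2.resize(w[:,130:500],(370,360))]),cv2.COLOR_RGB2BGR))
E
```

```text
t: 13.85
eef_pos: [0.4695, 0.1683, 0.2454]
ee_rot: [3.141, -0.0, -1.641]
force: [0.7, -0.4, -0.2]
width: 0.0003
gripper_force: 0.0
tin_a [358. 183.] 0.84 [0.42157129 0.18132646 0.024     ]
tin_a [359. 215.] 0.58 [0.42198503 0.22178815 0.024     ]
tray [349. 177.] 0.93 [4.29878965e-01 1.79024780e-01 5.55111512e-17]
far_pad [310.  79.] 0.7 [0.4692335  0.06565291 0.057     ]
vial_0 [286. 134.] 0.81 [0.50354789 0.12045593 0.        ]
vial_0 [274.  38.] 0.6 [0.50758998 0.01510279 0.        ]
```

View pics/m6.png

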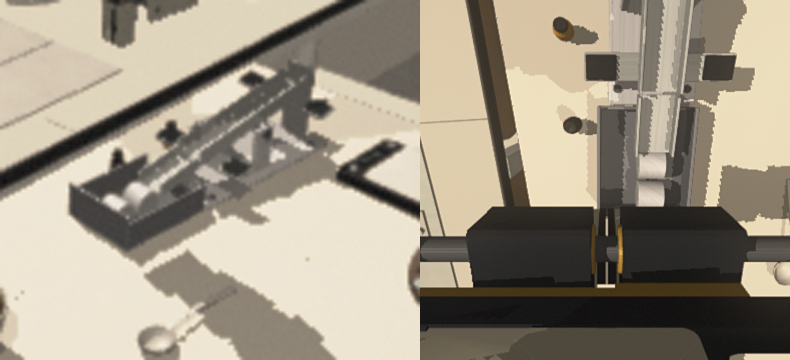

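```bash
python3 - <<'E'
from h import *
np.set_printoptions(precision=4,suppress=True)
grab_frame('scene');grab_frame('wrist')
S=[r['location'] for r in mark_of('scene','tin_a')[:2]];W=[r['location'] for r in mark_of('wrist','tin_a')[:2]]
print(S,W)
S.sort();W.sort(key=lambda p:-p[1])
for a,b in zip(S,W):print(tri([ray('scene',a),ray('wrist',b)]))
for y,z in((.181,.024),(.181,.046),(.222,.024)):print(proj('scene',[.4216,y,z]),proj('wrist',[.4216,y,z]))
w=cv2.imread('pics/w6.png')[90:240,280:430];a=cv2.imread('pics/s6.png')[195:245,305:375]
cv2.imwrite('pics/m7.png',np.hstack([cv2.resize(w,(390,390),interpolation=cv2.INTER_CUBIC),cv2.resize(a,(400,390),interpolation=cv2.INTER_CUBIC)]))
E
```

```text
[[336.8, 213.8], [326.0, 222.3]] [[362.2, 216.3], [356.6, 182.8]]
(array([0.4212, 0.2279, 0.0158]), [0.0041288289266212565, 0.004128828926621426])
(array([0.4225, 0.1763, 0.031 ]), [0.003409028258852801, 0.0034090282588527566])
[np.float64(335.23512810462444), np.float64(215.80075715984157)] [np.float64(358.98237012772205), np.float64(183.37968670563885)]
[np.float64(335.43788140694323), np.float64(210.9511108301968)] [np.float64(361.59848479333635), np.float64(187.82809216740438)]
[np.float64(328.1121505254897), np.float64(220.0096392378894)] [np.float64(360.1241406607347), np.float64(216.1219649878652)]
```

View pics/m7.png

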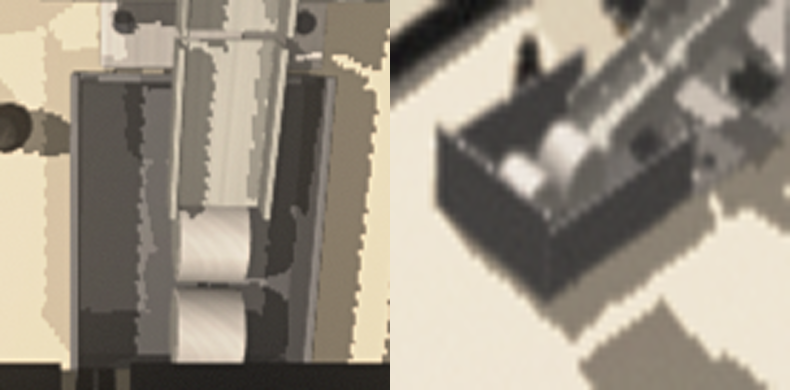

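The tins lie end to end in the tray, but the upper one may be leaning on the lip. A second wrist position will give its height.

```bash
python3 -m handwheel '[{"delta_pos":[-0.3,1,0],"dr":[0,0,0]},{"delta_pos":[-0.3,1,0],"dr":[0,0,0]},{"delta_pos":[-0.3,1,0],"dr":[0,0,0]},{"delta_pos":[-0.3,1,0],"dr":[0,0,0]},{"delta_pos":[0,0.3,0],"dr":[0,0,0]},{"delta_pos":[0,0,0],"dr":[0,0,0]}]'
python3 - <<'E'
from h import *
np.set_printoptions(precision=4,suppress=True)
c=calibration('wrist');w=snap('wrist','w8')
W=mark_of('wrist','tin_a');print(W,[ (r['location'],r['conf']) for r in mark_of('wrist','tray')])
for y,z in((.181,.024),(.181,.034),(.222,.024)):print(proj('wrist',[.4216,y,z]))
cv2.imwrite('pics/m8.png',cv2.cvtColor(cv2.resize(w[30:230,220:420],(600,600),interpolation=cv2.INTER_CUBIC),cv2.COLOR_RGB2BGR))
np.save('c8.npy',c,allow_pickle=True)
E
```

```text
t: 14.95
eef_pos: [0.434, 0.2974, 0.2454]
ee_rot: [3.141, -0.0, -1.639]
force: [-0.3, -0.6, -0.0]
width: 0.0003
gripper_force: 0.0
[{'location': [320.8, 109.9], 'conf': 0.9}] [([316.2, 66.3], 0.68)]
[np.float64(321.5596165615762), np.float64(69.16880972317335)]
[np.float64(321.72705083750594), np.float64(67.95360241956388)]
[np.float64(323.998089621398), np.float64(108.76554194449746)]
```

View pics/m8.png

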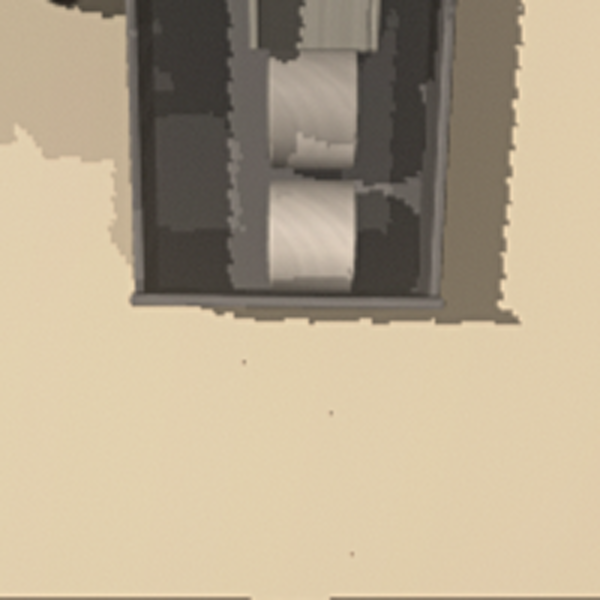

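```bash
python3 - <<'E'
from h import *
from scipy.optimize import least_squares
c8=np.load('c8.npy',allow_pickle=True).item()
import copy;c6=copy.deepcopy(c8);E=np.array(c6['extrinsics'],float);E[:3,3]-=E[:3,:3]@np.array([.0355,-.1291,0]);c6['extrinsics']=E
def d(o,dd,y,z):  # signed dist in y-z plane; >0 when ray passes on +y side
    n=dd[1:]/np.linalg.norm(dd[1:]); return -((y-o[1])*n[1]-(z-o[2])*n[0])*-1
def side(c,px,y,z):
    o,dd=ray('wrist',px,c);n=dd[1:]/np.linalg.norm(dd[1:]);nn=np.array([-n[1],n[0]])  # perp with +y comp (n[1]<0)
    return nn@(o[1:]-np.array([y,z]))
for name,obs in(('tin2',[(c6,(358,198.5),1),(c8,(324,85.7),1),(c8,(324,47.7),-1),(c6,(358,169.6),-1)]),('tin1',[(c6,(359,201.5),-1),(c8,(324,90),-1),(c8,(324,126.7),1)])):
  for k in(len(obs),3):
    f=lambda v:[side(c,p,*v)-s*.02 for c,p,s in obs[:k]]
    r=least_squares(f,[.2,.03]);print(name,k,r.x.round(4),np.round(r.fun,4))
print('wall',atz('wrist',(316,131),.05,c8))
E
```

```text
tin2 4 [0.1817 0.0263] [-0.0025 -0.002   0.0008  0.0037]
tin2 3 [0.1805 0.0204] [ 0.0003 -0.0012  0.001 ]
tin1 3 [0.2236 0.0284] [ 0.0003  0.0006 -0.0009]
tin1 3 [0.2236 0.0284] [ 0.0003  0.0006 -0.0009]
wall [0.43199903 0.24551512 0.05      ]
```

Both tin centres come out near z≈0.024, resting on the tray floor. The tray is still home and the gripper is clear.

```bash
python3 -c "
from station import job_done;print(job_done())"
```

```text
the job is handed in; nothing more can be done
None
```

The job is handed in at about 15 s of the 48 s limit: the tray is against the stand's foot, the gate is rocked fully over, and both tins lie on the tray floor; the fingers touched neither tin, and the bystanders were not approached.

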